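Fill a carton with bearing balls through a sprung chute gate

TASK

Fill the small open carton with the six bearing balls: tip them all out of the hand scoop into the mouth of the filling chute while its sprung gate is still shut, and set the scoop back down upright on the bench. Then lift the gate by its finger tab until it lines up with the index arm on the quadrant and keep holding it there while the balls run into the carton; finish still holding the gate at the mark, because its spring shuts it when let go. Do not move the index arm or push the other things on the bench about.

Things in the scene. Friction and masses are not known exactly. Their poses are not given: they have to be found in the camera images.
- chute: Filling chute, fixed to the bench: bare-metal trough on a grey base plate 325 x 150 mm, 208 mm high. Origin on the bench top; own x runs from the outlet to the mouth (roughly away from the robot), y left, z up. The trough, 72 mm wide inside, slopes down towards -x at 0.42 rad; the hopper mouth is at its high end (+x), the gate and the carton at its low end (-x). Balls poured in roll down and stop behind the shut gate.
- chute_mouth (a point): Centre of the hopper mouth at the height of its flared rim (208 mm above the bench). The opening is 87 mm along the chute's x and 72 mm along y at its narrowest (22 mm below this point), flared to about 100 x 110 mm at the rim.
- gate (a joint): Angle of the sprung gate, rad: 0 shut, grows as its front (-x) edge is lifted, to 1.05. A steel cover plate 130 x 82 mm over the lower half of the trough with a 37 mm lip turned down at its front edge, hinged along the chute's y at its rear edge. Shut, it slopes down towards the robot at 0.42 rad; at joint value 0.42 it is level. A torsion spring pulls it shut: about 3 N at the tab to start it, about 7 N at 0.7 rad.
- gate_grip (a point): Point to take the gate: on the middle line of its finger tab, moving with the gate. The tab is a black block 20 mm wide (along the chute's y), 14 mm thick, standing 39 mm square off the plate near its front edge; this point is 23 mm off the plate's upper face and 104 mm in front of the hinge, measured along the plate. Site axes: x along the plate towards the hinge, y along the hinge, z square off the plate.
- gate_hinge (a point): Middle of the gate's hinge line (the hinge runs along the chute's y); turns with the gate.
- index (a joint): Setting of the index arm, rad, on the same scale as the gate: the gate is at the mark when its angle equals this value. Stiff, set beforehand to 0.36 to 0.76 and not to be moved.
- index_tip (a point): Tip of the index arm: a dark steel pointer with a black clamp knob, turning about the gate's hinge line in front of the white quadrant arc on the chute's left (+y) cheek; the tip is 72 mm from the hinge line and 46 mm left of the trough's middle. Site x runs along the arm towards the hinge; at the mark the gate plate is parallel to it.
- carton: Small open cardboard carton fixed under the outlet, 106 x 130 mm outside, walls 3 mm thick and 42 mm high, three flaps spread outwards. Origin under its centre, 11 mm above the bench; axes as the chute's.
- scoop: Hand scoop, loose, 0.18 kg, of sheet aluminium, standing on the bench: pan 90 mm (x) x 76 mm (y) with walls 34 mm high and 2 mm thick, and at the -x end, instead of a wall, a spout as wide as the pan that rises outwards at 0.52 rad to 27 mm high, with side walls. Origin under the middle of the pan; z up. It pours towards its own -x: the balls begin to roll out once that end is tipped down by more than 0.52 rad, and 0.95 rad empties it.
- scoop_grip (a point): Point to take the scoop by its handle: an upright black grip at the pan's +x end, 14 mm wide (y), 26 mm long (x), from 10 to 72 mm above the scoop's underside; this point is on its middle line, 60 mm in +x from the scoop's origin and 58 mm above the underside. Site axes are the scoop's.
- scoop_spout (a point): Middle of the spout's pouring edge, 89 mm in -x from the scoop's origin and 27 mm above the underside; axes are the scoop's.
- ball1_center (a point): Centre of steel bearing ball 1 of 6, 20 mm in diameter, 32 g, loose in the scoop at the start.
- ball2_center (a point): Centre of steel bearing ball 2 of 6, 20 mm in diameter, 32 g, loose in the scoop at the start.
- ball3_center (a point): Centre of steel bearing ball 3 of 6, 20 mm in diameter, 32 g, loose in the scoop at the start.
- ball4_center (a point): Centre of steel bearing ball 4 of 6, 20 mm in diameter, 32 g, loose in the scoop at the start.
- ball5_center (a point): Centre of steel bearing ball 5 of 6, 20 mm in diameter, 32 g, loose in the scoop at the start.
- ball6_center (a point): Centre of steel bearing ball 6 of 6, 20 mm in diameter, 32 g, loose in the scoop at the start.
- bag_sealer: Bag sealer, fixed, standing between the scoop and the chute, 420 mm long (x) and 80 mm wide (y); its arm slants up towards the robot to 215 mm above the bench at the grip, so carry the scoop over it. Origin under its middle.
- tape_brown: Roll of brown packing tape, loose, 100 mm across, 48 mm high; leave alone. Origin under its centre.
- coupling_a: Flanged steel coupling, loose, 52 mm across, 50 mm high; leave alone. Origin under its centre.
- fitting_a: Brass hose fitting, loose, standing, 28 mm across, 46 mm high; leave alone. Origin under its centre.
- marker_black: Black marker pen, loose, lying, 135 mm long, 20 mm high; leave alone. Origin under its centre.
Not all that is in view belongs to the job. There is more than one size of the scoop; the job needs the larger.

How it is judged:
By the outcome, as a careful person would: the job done as asked, in the order asked, and still so for the second after the job is handed in, while the arm keeps its last pose, push and grip.
It also fails if it takes over 72 s, if anything falls off the work surface, if the arm or the gripper's body presses on something with over 40 N, if the wrist force passes 120 N, or if a joint passes its speed limit or range.

ROBOT

A 6-joint arm with a two-finger parallel gripper is mounted at the origin on a cart in front of the work surface, level with it; the furniture and walls round the work are solid. World frame = base frame: x ahead of the robot, y to its left, z up, the work surface at z = 0. Lengths are in m, angles in rad, forces in N, time in s.
With the tool pointing down it reaches from about 0.3 to 0.75 m from the base axis. Payload 8.5 kg.
Tool frame: the origin (TCP) lies midway between the tips of the shut fingers; the grasp point (between the pads) lies 19 mm behind it; z points along the fingers, y is the line along which they close (so a half turn about z gives the same grasp; the last joint's range is limited). The gripper opens to 88 mm and grips with 3 to 60 N. Pads are 18 mm wide; open, the fingers measure 123 mm over their backs; the gripper's body (75 mm by 187 mm) begins 45 mm behind the grasp point.
Start: joints at [1.093, 0.381, 1.297, -0, 1.464, -0.215], TCP at [0.143, 0.531, 0.239] pointing down, gripper open.
Joint ranges: [-3.11, 3.11], [-0.89, 2.33], [0.22, 2.48], [-1.42, 4.56], [0.17, 2.85], [-2.88, 2.88]. Speed limits (rad/s): [2.39, 2.39, 3.14, 3.14, 3.14, 3.14].

INTERFACE

Orientations are given as [roll, pitch, yaw] about the fixed x, y, z axes, in that order (R = Rz(yaw) Ry(pitch) Rx(roll)).
In Python, from rig import arm, hand, solve_ik, status, eyes, sign_off, spotter gives the robot as it stands. Calls block until the motion is done:
- arm.move_ptp(position, orientation): joint-space move of the TCP to a pose.
- arm.servo_line(position, attitude=None, velocity=0.15, threshold=None): straight line of the TCP; attitude=None keeps the orientation; velocity is the mean speed in m/s. With threshold (N) it stops when the force on the tool has changed by that much, and returns True; else False.
- arm.move_j(angles): joint-space move.
- hand.gripper_to(opening, effort=None): finger opening in m; effort is the grip in N (None keeps the last); returns when the fingers have stopped.
- arm.pause(seconds).
- solve_ik(position, orientation): joint angles nearest the present ones, or None.
- status.observe(): the state.
- eyes.snapshot(name): name is "scene" or "side" or "wrist"; returns a dict with "img" (384x512x3 uint8, red, green, blue), "fx", "fy", "cx", "cy" (pixels), "k1" (the pictures are not rectified: a ray, as slopes to the right and down, at radius r is drawn at 1 + k1 r^2 times it, then the intrinsics apply), "view" (4x4, takes a point from world to camera coordinates); the wrist camera has in their place "tool_from_camera" (4x4, takes a point from camera to tool coordinates, whose origin is the TCP and whose axes are the flange's). Camera axes: x right, y up, looking along -z (the intrinsics and any distortion apply to the point x, -y, -z); pixel columns grow to the right and rows downward; lengths in m; the calibration is good to about 2 mm. A picture is of the moment at which its call begins: read the wrist's pose just before it. There is no depth.
A pose or a line that the arm cannot do raises arm.MotionError and nothing moves.
- sign_off(): hands the job in; it is judged then, once.
Trained networks look in a picture, given as the dict that the camera call returned (one of the last four; its "shot" number tells which), for a name from the list of things; names that differ only in an ending like _2 or _b are one class to them, and where a whole thing is asked for, a point or a joint stands for the part that bears it (a point fixed in the world has none). Each returns a list of dicts, best first, with "score" (0 to 1); they miss things now and then, are a little off and sometimes report something else, mostly with a low value. They report only what shows in the picture. A call takes as long as a camera call. They do not tell look-alikes from the thing itself.
- spotter.spot_in(picture, thing): "extent" ([centre column, centre row, width, height] in pixels, round what is visible of it).
- spotter.trace(picture, thing): "mask" (384x512 bool, what is visible of it) and "extent" ([centre column, centre row, width, height] in pixels, round what is visible of it).
The state is a dict: "t": time; "joint_positions": joint angles; "joint_velocities": joint speeds; "joint_torque": joint torques, N m; "position": TCP position; "tcp_rot": TCP orientation; "ft_force": force on the tool from outside, world axes, zero at the start; "moment": the same for the moment, N m; "width": finger opening in m; "gripper_force": force on a finger pad.
Only numpy, scipy, OpenCV 4.12 (cv2) and the standard library are available. Lean on these libraries where they do the work, as an engineer would, in place of code of your own. Each camera call takes 0.05 s, during which the arm holds its last target. There are 200 camera calls.

## Working session

There is one attempt and no reset: what is moved stays moved. The work goes in short steps, each a Python script; the robot and the scene stay as the last script left them, time stands still between calls to the robot, and variables do not carry over. Pictures are saved under pics/ and viewed, at most 10 in all, crops included, and the job is handed in when it is done.

```bash
ls; mkdir -p pics
cat > h.py <<'E'
import numpy as np, cv2
from rig import arm, hand, solve_ik, status, eyes, sign_off, spotter
from scipy.spatial.transform import Rotation as Ro
def snap(name):
    s=status.observe(); p=eyes.snapshot(name)
    if 'view' in p: V=np.array(p['view'])
    else:
        T=np.eye(4);T[:3,3]=s['position'];r=np.array(s['tcp_rot'])
        T[:3,:3]=r if r.shape==(3,3) else Ro.from_euler('xyz',r).as_matrix()
        V=np.linalg.inv(T@np.array(p['tool_from_camera']))
    p['V']=V; return p
def save(p,fn,crop=None,scale=1):
    im=p['img'][:,:,::-1]
    if crop: im=im[crop[1]:crop[3],crop[0]:crop[2]]
    cv2.imwrite('pics/'+fn,cv2.resize(im,None,fx=scale,fy=scale,interpolation=cv2.INTER_CUBIC))
def proj(p,X):
    c=p['V'][:3,:3]@np.asarray(X,float)+p['V'][:3,3]; a=np.array([c[0],-c[1]])/-c[2]
    a=a*(1+p['k1']*(a@a)); return np.array([p['fx']*a[0]+p['cx'],p['fy']*a[1]+p['cy']])
def ray(p,u):
    d=np.array([(u[0]-p['cx'])/p['fx'],(u[1]-p['cy'])/p['fy']]); a=d.copy()
    for _ in range(20): a=d/(1+p['k1']*(a@a))
    R=p['V'][:3,:3]; o=-R.T@p['V'][:3,3]; v=R.T@np.array([a[0],-a[1],-1]); return o,v/np.linalg.norm(v)
def onz(p,u,z):
    o,v=ray(p,u); return o+v*(z-o[2])/v[2]
def tri(L):
    A=np.zeros((3,3));b=np.zeros(3)
    for p,u in L:
        o,v=ray(p,u);M=np.eye(3)-np.outer(v,v);A+=M;b+=M@o
    return np.linalg.solve(A,b)
E
python3 - <<'E'
from h import *
print(status.observe())
for n in ('scene','side'):
    p=snap(n); 
    save(p,n+'.png',scale=1.5); print(n,p['k1'],np.round(-p['V'][:3,:3].T@p['V'][:3,3],3))
    for t in ['scoop','scoop_grip','scoop_spout','chute','gate','gate_grip','index','index_tip','carton','bag_sealer','ball1_center']:
        print(t,[(np.round(d['extent'],0).tolist(),round(d['score'],2)) for d in spotter.spot_in(p,t)][:7])
E
```

```text
pics
{'t': 0.0, 'joint_positions': array([ 1.09267517e+00,  3.81182955e-01,  1.29822546e+00, -2.32723313e-05,
        1.46356074e+00, -2.15301101e-01]), 'joint_velocities': array([-0.00128573,  0.00168232,  0.00023639, -0.00013176,  0.00012164,
        0.00097371]), 'joint_torque': array([-1.36777096e-03, -4.37927485e+01, -2.24563944e+01,  7.12271221e-02,
        3.52781557e-02, -8.59737906e-05]), 'position': array([0.14277759, 0.53087281, 0.23815667]), 'tcp_rot': array([-3.14024299e+00, -2.71476674e-04,  2.87877492e+00]), 'ft_force': array([ 0.71832837, -0.02778146,  0.21081391]), 'moment': array([-0.00484403,  0.01135657, -0.01928208]), 'gripper_force': 0.0, 'width': 0.08812559218049601}
scene -0.12488814384864115 [ 0.051 -0.903  0.647]
scoop [([252.0, 258.0, 35.0, 41.0], 0.9), ([296.0, 284.0, 63.0, 52.0], 0.64)]
scoop_grip [([296.0, 283.0, 66.0, 54.0], 0.91), ([252.0, 255.0, 37.0, 34.0], 0.86), ([304.0, 281.0, 1.0, 8.0], 0.64), ([300.0, 294.0, 9.0, 3.0], 0.43)]
scoop_spout [([292.0, 280.0, 68.0, 56.0], 0.84), ([253.0, 255.0, 38.0, 38.0], 0.72), ([318.0, 235.0, 39.0, 37.0], 0.44), 
[... 288 characters left out ...]
 0.35)]
carton [([173.0, 190.0, 53.0, 44.0], 0.64)]
bag_sealer []
ball1_center [([200.0, 170.0, 115.0, 99.0], 0.4)]
side -0.09511783924270767 [0.085 0.636 1.005]
scoop [([294.0, 207.0, 30.0, 27.0], 0.9), ([309.0, 180.0, 44.0, 25.0], 0.65)]
scoop_grip [([296.0, 204.0, 28.0, 27.0], 0.87), ([309.0, 179.0, 36.0, 28.0], 0.59)]
scoop_spout [([309.0, 178.0, 41.0, 27.0], 0.57), ([297.0, 206.0, 24.0, 26.0], 0.57)]
chute []
gate [([235.0, 258.0, 48.0, 43.0], 0.62)]
gate_grip [([238.0, 260.0, 44.0, 46.0], 0.84)]
index [([211.0, 258.0, 7.0, 4.0], 0.64)]
index_tip [([213.0, 257.0, 7.0, 2.0], 0.61)]
carton [([267.0, 285.0, 59.0, 60.0], 0.95), ([212.0, 256.0, 7.0, 2.0], 0.65)]
bag_sealer []
ball1_center []
```

View pics/scene.png

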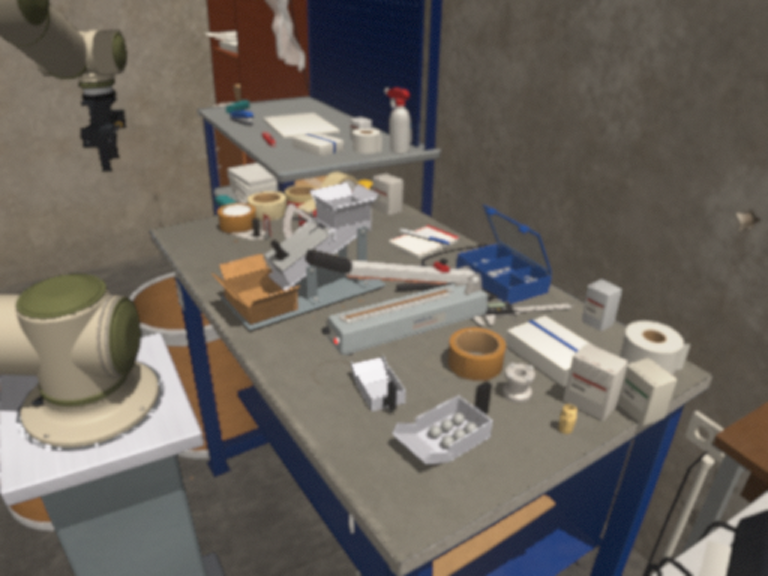

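View pics/side.png

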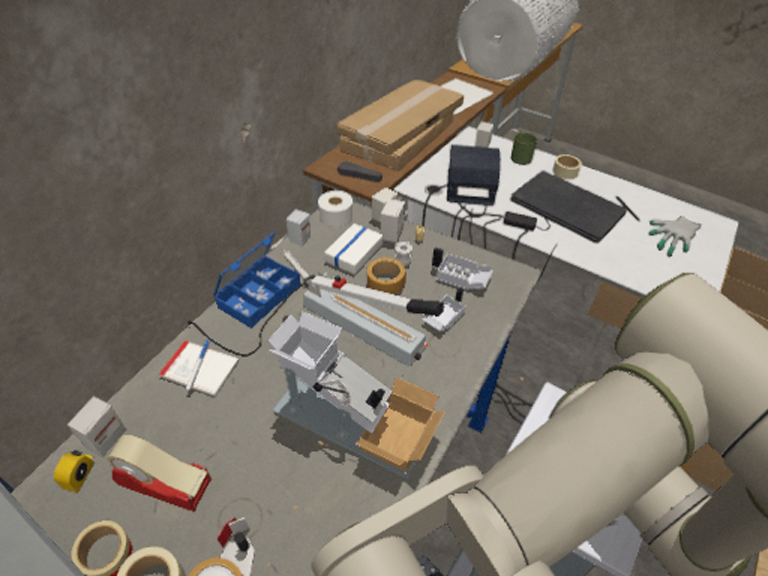

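The larger scoop is at scene (296,284) and side (309,180): it holds the six balls. The smaller, empty one is at scene (252,256) and side (294,207). I'll get rough positions next, then close wrist views.

Run:
```python
from h import *
a=snap('scene');b=snap('side')
k=lambda u:np.array(u)/1.5
P={'handle':((484,388),(437,253)),'tab':((280,246),(375,396)),'mouthc':((344,194),(305,342))}
for n,(u,v) in P.items():
    X=tri([(a,k(u)),(b,k(v))]);print(n,X.round(3),proj(a,X)*1.5,proj(b,X)*1.5)
print('spout',onz(a,k((415,452)),.02),onz(b,k((484,277)),.027))
print('sealer ends',onz(b,k((425,345)),.05),onz(b,k((308,295)),.05), 'grip',onz(b,k((430,307)),.215))
p=snap('wrist');print(np.array(p['tool_from_camera']).round(3),p['fx'])
```

```text
handle [ 0.552 -0.338  0.06 ] [483.67999548 388.24248076] [436.86434563 252.8125835 ]
tab [0.41  0.163 0.125] [279.48198702 246.29398569] [374.57860835 395.54451603]
mouthc [0.563 0.181 0.203] [343.12737012 194.68121232] [304.30853191 341.01953599]
spout [ 0.40913988 -0.3699944   0.02      ] [ 0.41649382 -0.36014649  0.027     ]
sealer ends [ 0.41989053 -0.05528086  0.05      ] [ 0.74227702 -0.02475429  0.05      ] grip [ 0.40426505 -0.02596608  0.215     ]
[[ 0.001  0.947  0.322  0.084]
 [ 1.    -0.001 -0.002  0.001]
 [-0.002  0.322 -0.947 -0.146]
 [ 0.     0.     0.     1.   ]] 330.3582542723486
```

Run:
```python
from h import *
for yaw in np.arange(-3,3.2,.5): 
    print(round(yaw,1),[ (None if q is None else np.round(q,2).tolist()) for q in [solve_ik([.45,-.35,.3],[3.1416,0,yaw]),solve_ik([.42,.05,.42],[3.1416,0,yaw])]])
```

```text
-3.0 [[-0.87, 0.38, 1.12, -0.0, 1.64, -2.58], [-0.16, 0.08, 1.2, -0.0, 1.87, -1.88]]
-2.5 [None, [-0.16, 0.08, 1.2, -0.0, 1.87, -2.38]]
-2.0 [[-0.87, 0.38, 1.12, 0.0, 1.64, 2.7], [-0.16, 0.08, 1.2, -0.0, 1.87, -2.88]]
-1.5 [[-0.87, 0.38, 1.12, 0.0, 1.64, 2.2], None]
-1.0 [[-0.87, 0.38, 1.12, 0.0, 1.64, 1.7], [-0.16, 0.08, 1.2, 0.0, 1.87, 2.41]]
-0.5 [[-0.87, 0.38, 1.12, 0.0, 1.64, 1.2], [-0.16, 0.08, 1.2, 0.0, 1.87, 1.91]]
0.0 [[-0.87, 0.38, 1.12, 0.0, 1.64, 0.7], [-0.16, 0.08, 1.2, 0.0, 1.87, 1.41]]
0.5 [[-0.87, 0.38, 1.12, 0.0, 1.64, 0.2], [-0.16, 0.08, 1.2, 0.0, 1.87, 0.91]]
1.0 [[-0.87, 0.38, 1.12, -0.0, 1.64, -0.3], [-0.16, 0.08, 1.2, 0.0, 1.87, 0.41]]
1.5 [[-0.87, 0.38, 1.12, -0.0, 1.64, -0.8], [-0.16, 0.08, 1.2, -0.0, 1.87, -0.09]]
2.0 [[-0.87, 0.38, 1.12, -0.0, 1.64, -1.3], [-0.16, 0.08, 1.2, -0.0, 1.87, -0.59]]
2.5 [[-0.87, 0.38, 1.12, -0.0, 1.64, -1.8], [-0.16, 0.08, 1.2, -0.0, 1.87, -1.09]]
3.0 [[-0.87, 0.38, 1.12, -0.0, 1.64, -2.3], [-0.16, 0.08, 1.2, -0.0, 1.87, -1.59]]
```

```bash
cat >> h.py <<'E'
def rpy(x,z):
    x=np.array(x,float);z=np.array(z,float);z/=np.linalg.norm(z);x-=z*(x@z);x/=np.linalg.norm(x)
    return Ro.from_matrix(np.c_[x,np.cross(z,x),z]).as_euler('xyz').tolist()
E
python3 - <<'E'
from h import *
import pickle
a=.6
views=[([.45,.40,.28],rpy([0,np.cos(a),-np.sin(a)],[0,-np.sin(a),-np.cos(a)])),([.46,.22,.42],[3.1416,0,1.5])]
out=[]
for i,(x,o) in enumerate(views):
    print(solve_ik(x,o))
    arm.move_ptp(x,o); arm.pause(.3); p=snap('wrist'); out.append(p); save(p,f'w{i}.png',scale=1.5)
    for t in ['gate','gate_grip','index','index_tip','carton','chute']:
        print(t,[(np.round(d['extent'],0).tolist(),round(d['score'],2)) for d in spotter.spot_in(p,t)][:3])
pickle.dump(out,open('w.pkl','wb'));print(status.observe()['t'])
E
```

```text
[ 0.70942662  0.67124637  0.79069554 -0.50200039  2.04349937  0.56021383]
gate [([251.0, 225.0, 95.0, 56.0], 0.94)]
gate_grip [([255.0, 222.0, 93.0, 61.0], 0.57)]
index [([274.0, 225.0, 60.0, 30.0], 0.83)]
index_tip [([271.0, 224.0, 64.0, 28.0], 0.95)]
carton [([176.0, 186.0, 105.0, 97.0], 0.7), ([272.0, 225.0, 59.0, 32.0], 0.56)]
chute [([267.0, 208.0, 280.0, 186.0], 0.88)]
[2.13578321e-01 2.46526245e-01 9.86381509e-01 2.18461950e-06
 1.90869195e+00 2.84375372e-01]
gate [([249.0, 182.0, 96.0, 52.0], 0.63)]
gate_grip [([251.0, 183.0, 90.0, 56.0], 0.72), ([267.0, 149.0, 51.0, 18.0], 0.41)]
index [([273.0, 147.0, 35.0, 18.0], 0.69)]
index_tip [([268.0, 148.0, 52.0, 19.0], 0.64), ([278.0, 373.0, 69.0, 21.0], 0.29)]
carton [([183.0, 182.0, 103.0, 118.0], 0.67)]
chute [([266.0, 171.0, 261.0, 138.0], 0.77), ([184.0, 182.0, 99.0, 117.0], 0.48)]
4.85
```

View pics/w0.png

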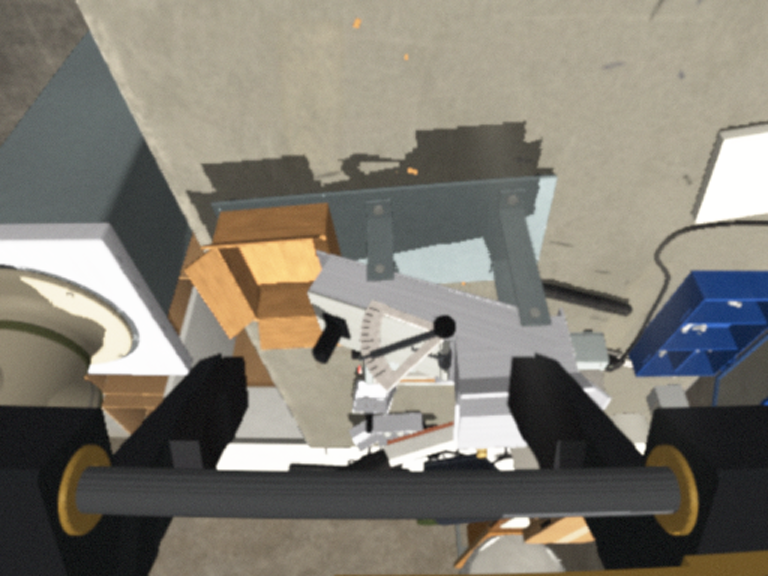

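View pics/w1.png

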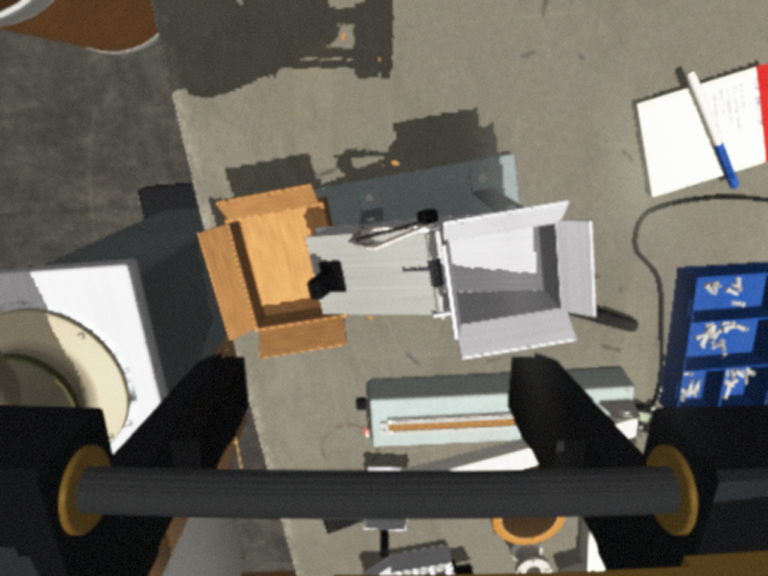

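w0 shows the chute from its left. The index arm runs from its knob at display (444,326) to its tip at (358,356), and the tab is at (328,340). w1 shows the chute from above: mouth at about (515,280), tab (327,280), arm from (428,216) to (355,240), carton at (270,270).

Run:
```python
from h import *
import pickle
w0,w1=pickle.load(open('w.pkl','rb')); a=snap('scene');b=snap('side')
k=lambda u:np.array(u)/1.5
e=[onz(w0,k(u),.008) for u in ((213,206),(553,177))]; d=e[1]-e[0]
print('edge',np.round(e,3),np.linalg.norm(d),'yaw',np.arctan2(d[1],d[0]))
for n,u,v in [('knob',(444,326),(428,216)),('tip',(357,356),(353,240)),('tab',(329,338),(328,280))]:
    X=tri([(w0,k(u)),(w1,k(v))]);print(n,X.round(4),'reproj err',(proj(w0,X)*1.5-u).round(1),(proj(w1,X)*1.5-v).round(1))
for n,u in [('+y-x',(443,222)),('+y+x',(568,202)),('-y-x',(462,357)),('-y+x',(576,340)),('+x+y',(593,222)),('+x-y',(596,316))]: print(n,onz(w1,k(u),.208).round(3))
# enlarge montage
A=cv2.resize(w0['img'][150:270,190:320,::-1],None,fx=3,fy=3,interpolation=2); B=cv2.resize(w1['img'][110:250,190:410,::-1],None,fx=3,fy=3,interpolation=2)[:, :]
C=cv2.resize(b['img'][200:315,175:300,::-1],None,fx=3,fy=3,interpolation=2)
M=np.zeros((600,800,3),np.uint8)
A=A[:,:390]; C=C[:,:375]
cv2.imwrite('pics/m1.png',np.hstack([A,cv2.copyMakeBorder(C,0,A.shape[0]-C.shape[0],0,0,0)]))
cv2.imwrite('pics/m2.png',B)
```

```text
edge [[0.292 0.22  0.008]
 [0.61  0.256 0.008]] 0.3200169362933557 yaw 0.11461366314946415
knob [0.5032 0.2221 0.1454] reproj err [ 0.6 -0. ] [-0.6  0.1]
tip [0.4368 0.2102 0.1654] reproj err [ 3.1 -0.2] [-3.   0.2]
tab [0.408  0.1627 0.1208] reproj err [ 1.7 -0.1] [-1.7  0.1]
+y-x [0.509 0.229 0.208]
+y+x [0.601 0.238 0.208]
-y-x [0.521 0.119 0.208]
-y+x [0.613 0.127 0.208]
+x+y [0.62  0.222 0.208]
+x-y [0.628 0.147 0.208]
```

View pics/m1.png

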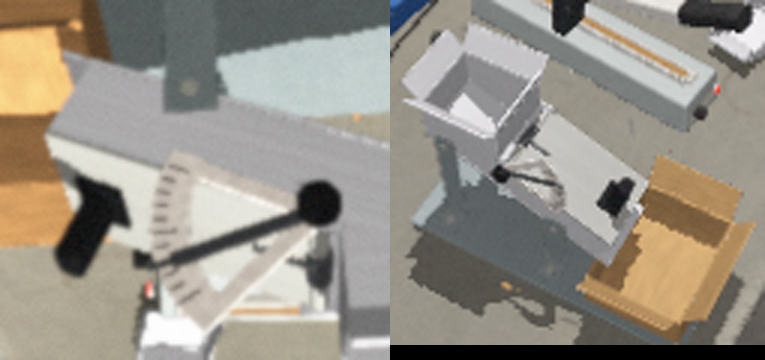

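View pics/m2.png

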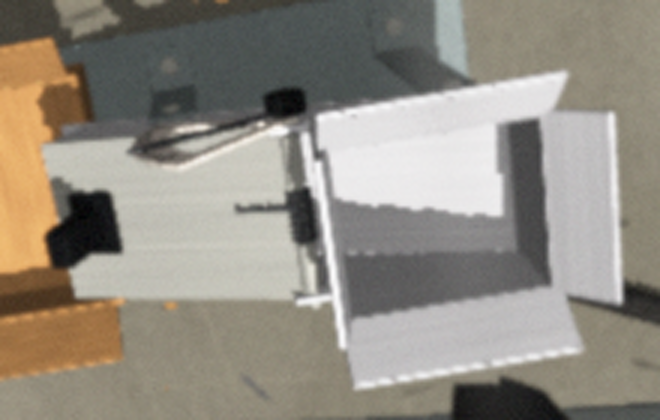

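Enlarged crops agree: the arm swings about the knob on the hinge line. I'll fit the chute and index geometry, then look at the scoop from close by.

Run:
```python
from h import *
import pickle
from scipy.optimize import least_squares
w0,w1=pickle.load(open('w.pkl','rb')); a=snap('scene');b=snap('side')
def pts(q):
    H=np.array(q[:3]);c,s=np.cos(q[3]),np.sin(q[3]);X=np.array([c,s,0]);Y=np.array([-s,c,0]);Z=np.array([0,0,1])
    f=lambda t:(-np.cos(t)*X-np.sin(t)*Z, -np.sin(t)*X+np.cos(t)*Z)
    d,n=f(.42); e,_=f(.42-q[4])
    return H+q[5]*Y, H+.046*Y+.072*e, H+.104*d+.0195*n
k=lambda u:np.array(u)/1.5
obs=[(w0,[k((444,326)),k((355,356)),k((329,338))]),(w1,[k((428,216)),k((351,240)),k((329,279))]),(b,[(211.7,257.7),None,(249,265.7)]),(a,[None,None,k((280,246))])]
def res(q):
    r=[(q[3]-.10)*150,(q[5]-.05)*100]
    P=pts(q)
    for p,o in obs:
        for X,u in zip(P,o):
            if u is not None: r+=list(proj(p,X)-u)
    return np.array(r)
s=least_squares(res,[.51,.1745,.143,.1,.7,.05],loss='soft_l1');print(s.x.round(4));print(res(s.x).round(1))
C=np.linalg.inv(s.jac.T@s.jac);print('sd',np.sqrt(np.diag(C)).round(4))
np.save('fit.npy',s.x)
# scoop view
# over scoop: camera looks toward -tool x; yaw 1.5 => camera north looking south
x,o=[.49,-.25,.34],[3.1416,0,1.5]
arm.move_ptp(x,o);arm.pause(.3);p=snap('wrist');save(p,'w2.png',scale=1.5);pickle.dump(p,open('w2.pkl','wb'))
for t in ['scoop','scoop_grip','scoop_spout','ball1_center','coupling_a','tape_brown']: print(t,[(np.round(d['extent'],0).tolist(),round(d['score'],2)) for d in spotter.spot_in(p,t)][:7])
```

```text
[0.509  0.1732 0.1454 0.1015 0.718  0.049 ]
[ 0.2 -0.1  1.1  0.   2.6  0.1  0.2 -0.1  0.3  0.2 -1.6 -0.9 -2.7  0.8
 -0.3  0.5  1.7 -0.8 -1.3  1.6]
sd [0.0008 0.0016 0.0013 0.0067 0.0257 0.0018]
scoop [([216.0, 108.0, 46.0, 99.0], 0.84), ([253.0, 209.0, 118.0, 72.0], 0.6)]
scoop_grip [([215.0, 112.0, 49.0, 99.0], 0.91), ([250.0, 206.0, 116.0, 74.0], 0.75)]
scoop_spout [([214.0, 111.0, 43.0, 99.0], 0.84)]
ball1_center [([243.0, 217.0, 14.0, 13.0], 0.64)]
coupling_a [([365.0, 182.0, 40.0, 40.0], 0.58), ([275.0, 210.0, 10.0, 12.0], 0.2)]
tape_brown [([354.0, 105.0, 78.0, 77.0], 0.6)]
```

View pics/w2.png

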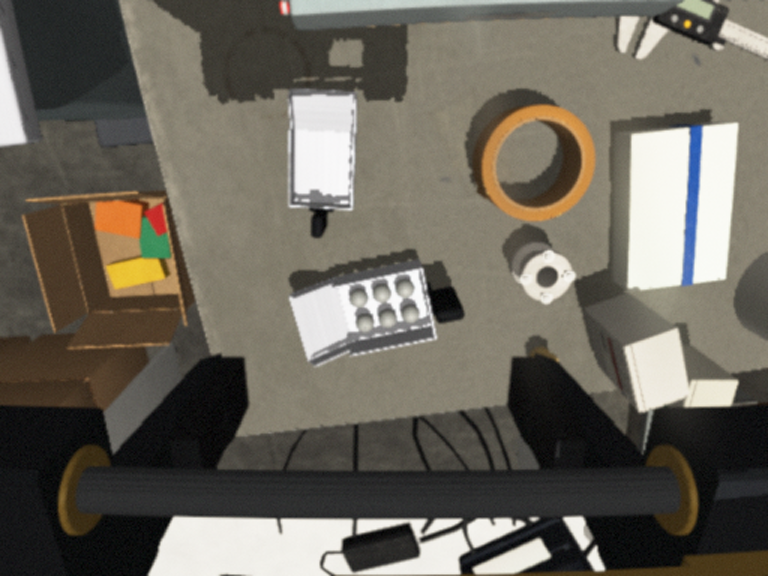

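w2 shows the larger scoop with the six balls at display (365,315), handle at (447,305). The small empty scoop is at (320,155), so it is not the one meant. I'll fit the larger one and confirm on a crop with an overlay.

Run:
```python
from h import *
import pickle
from scipy.optimize import least_squares
p=pickle.load(open('w2.pkl','rb'))
k=lambda u:np.array(u)/1.5
L=[((.045,.038,.034),(424,263)),((.045,-.038,.034),(437,337)),((-.089,.038,.03),(291,297)),((-.089,-.038,.03),(316,365)),((.06,0,.045),(448,305))]
T=lambda q,l:np.array([q[0]+np.cos(q[2])*l[0]-np.sin(q[2])*l[1],q[1]+np.sin(q[2])*l[0]+np.cos(q[2])*l[1],l[2]])
f=lambda q:np.concatenate([proj(p,T(q,l))-k(u) for l,u in L])
s=least_squares(f,[.49,-.35,.19]);print(s.x.round(4),f(s.x).round(1));np.save('scoop.npy',s.x)
im=p['img'][:,:,::-1].copy()
c=(185,165,320,260);S=5
im=cv2.resize(im[c[1]:c[3],c[0]:c[2]],None,fx=S,fy=S,interpolation=2)
for l,col in [((x,y,z),(0,0,255)) for x in(.047,.073) for y in(-.007,.007) for z in (.072,)]+[(l,(0,255,0)) for l,_ in L]+[((x,y,0),(255,0,0)) for x in(-.045,.045) for y in(-.038,.038)]:
    u=(proj(p,T(s.x,l))-c[:2])*S;cv2.circle(im,tuple(int(v) for v in u),4,col,-1)
cv2.imwrite('pics/c1.png',im)
q=s.x;R=Ro.from_euler('z',q[2])
print('grip',T(q,(.06,0,.058)))
```

```text
[ 0.4941 -0.3478  0.1839] [-0.2  2.   2.3 -0.3 -0.6  0.4 -2.2 -0.2  0.6 -1.7]
grip [ 0.55308584 -0.33683575  0.058     ]
```

View pics/c1.png

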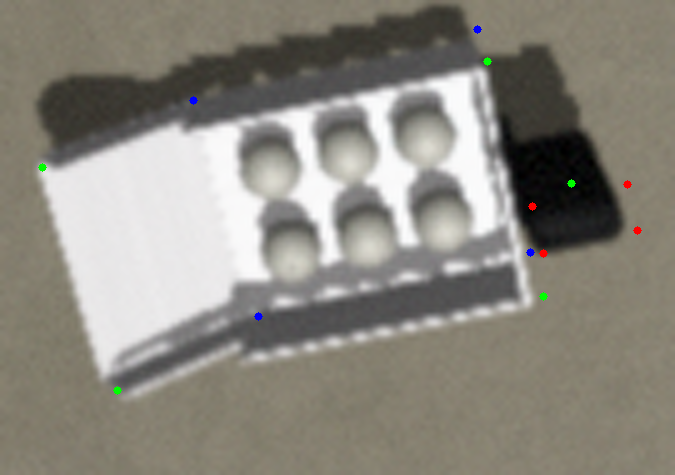

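Run:
```python
from h import *
import pickle
from scipy.optimize import least_squares
p=pickle.load(open('w2.pkl','rb'))
c=np.array((185,165));k=lambda u:np.array(u)/5+c
L=[((.045,.038,.034),(487,68)),((.045,-.038,.034),(530,303)),((-.045,.038,.034),(185,126)),((-.045,-.038,.034),(243,360)),((-.089,.038,.03),(42,165)),((-.089,-.038,.03),(106,383)),((.06,-.007,.072),(580,243))]
T=lambda q,l:np.array([q[0]+np.cos(q[2])*l[0]-np.sin(q[2])*l[1],q[1]+np.sin(q[2])*l[0]+np.cos(q[2])*l[1],l[2]])
f=lambda q:np.concatenate([proj(p,T(q,l))-k(u) for l,u in L])
s=least_squares(f,[.49,-.35,.19],loss='soft_l1');q=s.x;print(q.round(4),f(q).round(1));np.save('scoop.npy',q)
g=T(q,(.06,0,.058));y=q[2]
print('grip',g)
# tool: x along scoop x or -x ; check IK for both through pour
F=np.load('fit.npy');M=np.array([.566,.180,.208])
for sg in (1,-1):
  for wy in np.arange(-.6,.61,.2):
    r=[]
    for th in (0,-.5,-.95,-1.1):
      S=Ro.from_euler('z',F[3]+wy)*Ro.from_euler('y',th)
      Tm=S*Ro.from_matrix(np.diag([sg,-sg,-1.]))
      sp=M+np.array([.015*np.cos(F[3]+wy),.015*np.sin(F[3]+wy),.012]); org=sp-S.apply([-.089,0,.027]); tcp=org+S.apply([.06,0,.058-.019])
      z=solve_ik(tcp,Tm.as_euler('xyz')); r.append(None if z is None else np.round(z,2).tolist())
    print(sg,round(wy,1),r)
print(sg and [solve_ik([g[0],g[1],.039],rpy([s*np.cos(y),s*np.sin(y),0],[0,0,-1])) for s in (1,-1)])
```

```text
[ 0.4924 -0.3477  0.1525] [-0.1 -0.6  0.9 -0.3 -0.8  0.9  0.1  0.3 -0.9 -1.5 -0.1  0.1  0.9  1. ]
grip [ 0.55171717 -0.33853407  0.058     ]
1 -0.6 [[-0.02, 0.7, 0.74, -0.0, 1.7, 2.05], [0.09, 0.47, 1.06, -0.29, 1.2, 2.21], [0.24, 0.33, 1.36, -0.82, 0.84, 2.68], None]
1 -0.4 [[0.02, 0.74, 0.67, -0.0, 1.73, 1.89], [0.1, 0.47, 1.05, -0.2, 1.16, 2.0], [0.2, 0.3, 1.41, -0.68, 0.67, 2.44], [0.24, 0.27, 1.52, -1.02, 0.56, 2.78]]
1 -0.2 [[0.06, 0.77, 0.61, -0.0, 1.76, 1.73], [0.1, 0.48, 1.05, -0.11, 1.13, 1.79], [0.16, 0.28, 1.44, -0.42, 0.53, 2.09], [0.18, 0.24, 1.57, -0.78, 0.35, 2.45]]
1 0.0 [[0.11, 0.79, 0.57, -0.0, 1.78, 1.58], [0.11, 0.48, 1.04, -0.0, 1.12, 1.58], [0.11, 0.26, 1.46, -0.02, 0.47, 1.59], [0.11, 0.22, 1.59, -0.04, 0.23, 1.61]]
1 0.2 [[0.15, 0.8, 0.55, -0.0, 1.79, 1.42], [0.12, 0.48, 1.04, 0.1, 1.13, 1.36], [0.06, 0.26, 1.47, 0.4, 0.51, 1.08], [0.04, 0.21, 1.6, 0.77, 0.33, 0.71]]
1 0.4 [[0.19, 0.79, 0.57, -0.0, 1.79, 1.26], [0.12, 0.48, 1.04, 0.2, 1.16, 1.15], [0.02, 0.26, 1.46, 0.68, 0.64, 0.7], [-0.02, 0.21, 1.59, 1.05, 0.54, 0.34]]
1 0.6 [[0.23, 0.77, 0.6, -0.0, 1.77, 
[... 767 characters left out ...]
, -1.53]]
-1 0.2 [[0.15, 0.8, 0.55, -0.0, 1.79, -1.72], [0.12, 0.48, 1.04, 0.1, 1.13, -1.78], [0.06, 0.26, 1.47, 0.4, 0.51, -2.06], [0.04, 0.21, 1.6, 0.77, 0.33, -2.44]]
-1 0.4 [[0.19, 0.79, 0.57, -0.0, 1.79, -1.88], [0.12, 0.48, 1.04, 0.2, 1.16, -1.99], [0.02, 0.26, 1.46, 0.68, 0.64, -2.44], [-0.02, 0.21, 1.59, 1.05, 0.54, -2.81]]
-1 0.6 [[0.23, 0.77, 0.6, -0.0, 1.77, -2.04], [0.13, 0.48, 1.05, 0.28, 1.2, -2.19], [-0.02, 0.28, 1.44, 0.84, 0.81, -2.69], None]
[array([-7.32895318e-01,  7.35141227e-01,  1.26402784e+00, -4.44089210e-16,
        1.14242358e+00,  6.85362927e-01]), array([-7.32895318e-01,  7.35141227e-01,  1.26402784e+00, -4.44089210e-16,
        1.14242358e+00, -2.45622973e+00])]
```

Run:
```python
from h import *
q=np.load('scoop.npy');y=q[2];GX=.062
cx=np.array([np.cos(y),np.sin(y)]);g=q[:2]+GX*cx
o=rpy([*cx,0],[0,0,-1])
arm.move_ptp([*g,.16],o);arm.servo_line([*g,.040],velocity=.12)
s=status.observe();print(s['position'],s['ft_force'])
hand.gripper_to(0,60)
s=status.observe();print(s['width'],s['gripper_force'],s['ft_force'],s['position'])
arm.servo_line([*g,.10],velocity=.06)
arm.servo_line([*g,.35],velocity=.2)
s=status.observe();print(s['t'],s['width'],s['ft_force'],s['moment'],s['position'])
for n in('scene','side'):
    p=snap(n);save(p,n+'2.png',(200,110,400,310) if n=='scene' else (230,90,380,240),2)
A=cv2.imread('pics/scene2.png');B=cv2.imread('pics/side2.png');cv2.imwrite('pics/lift.png',np.hstack([A,cv2.copyMakeBorder(B,0,100,0,0,0)]))
```

```text
[ 0.55400689 -0.33850257  0.04080871] [0.16224368 0.68546375 0.52565996]
0.013669862932657095 59.9754973500967 [-0.64023621 -0.99286454 -0.98585496] [ 0.55371879 -0.33834716  0.04002386]
13.45 0.01340429197574874 [-0.44598434 -0.31400924 -4.41807207] [ 0.05368754 -0.04589564  0.00767621] [ 0.55355346 -0.3381136   0.34891208]
```

View pics/lift.png

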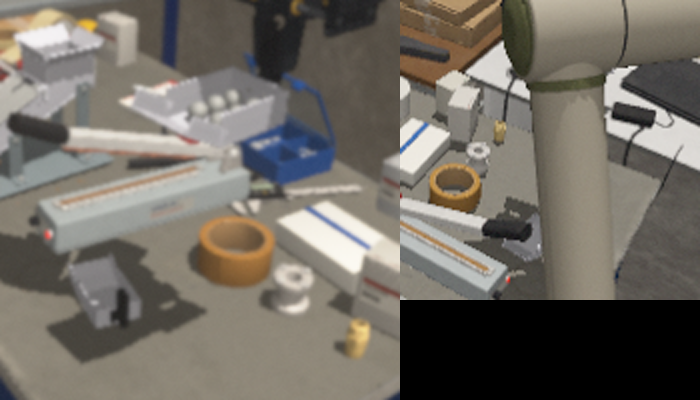

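Scene crop: the scoop is lifted level with its balls, at crop (210,105). Next I carry it over the sealer and pour.

```bash
cat > pour.py <<'E'
from h import *
F=np.load('fit.npy');M=np.array([.566,.180,.208]);yw=F[3]
def pose(th,dx,dz):
    S=Ro.from_euler('z',yw)*Ro.from_euler('y',-th)
    sp=M+np.array([dx*np.cos(yw),dx*np.sin(yw),dz])
    org=sp-S.apply([-.089,0,.027]);tcp=org+S.apply([.062,0,.040])
    return tcp,(S*Ro.from_matrix(np.diag([1.,-1,-1]))).as_euler('xyz')
E
python3 - <<'E'
from pour import *
o0=pose(0,0,0)[1]
arm.servo_line([.60,.0,.37],o0,velocity=.2)
arm.servo_line([.60,.18,.37],o0,velocity=.2)
arm.servo_line(*pose(.25,.02,.10),velocity=.15)
arm.servo_line(*pose(.42,.018,.05),velocity=.1)
arm.servo_line(*pose(.45,.018,.014),velocity=.08)
s=status.observe();print(s['t'],s['ft_force'],s['width'],s['position']-pose(.45,.018,.014)[0])
for n in('scene','side'):
    p=snap(n);save(p,n+'3.png',(150,80,330,240) if n=='scene' else (150,160,330,320),2)
A=cv2.imread('pics/scene3.png');B=cv2.imread('pics/side3.png');cv2.imwrite('pics/pre.png',np.hstack([A,B]))
E
```

```text
18.4833 [ 0.63899375  0.57422039 -4.05540581] 0.013618575473805669 [ 6.61099941e-04 -9.27465953e-06  8.20118259e-04]
```

View pics/pre.png

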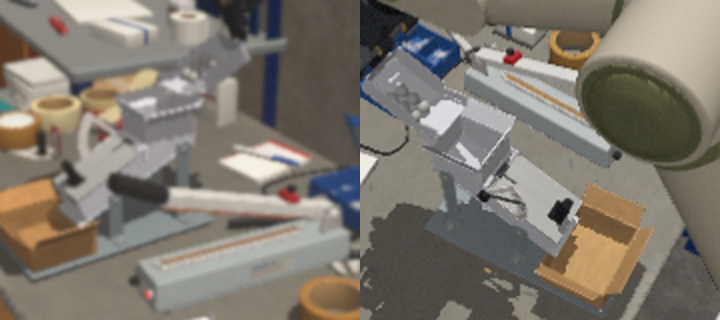

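The spout sits over the mouth, centred: side crop (455,125), scene crop (165,95). I have now used all ten picture views, so I'll check the rest by numbers, starting with the weight lost during the pour.

Run:
```python
from pour import *
for th in np.arange(.5,1.11,.05):
    arm.servo_line(*pose(th,.018,.014),velocity=.035)
    print(round(th,2),round(status.observe()['ft_force'][2],2),end='; ')
arm.pause(.7);s=status.observe();print(s['t'],s['ft_force'],s['width'])
p=snap('scene');print([(np.round(d['extent'],0).tolist(),round(d['score'],2)) for d in spotter.spot_in(p,'ball1_center')])
p=snap('side');print([(np.round(d['extent'],0).tolist(),round(d['score'],2)) for d in spotter.spot_in(p,'ball1_center')])
```

```text
0.5 -3.93; 0.55 -4.2; 0.6 -3.9; 0.65 -2.63; 0.7 -2.18; 0.75 -1.72; 0.8 -2.03; 0.85 -1.83; 0.9 -2.04; 0.95 -1.96; 1.0 -2.66; 1.05 -2.47; 1.1 -1.82; 24.05 [-0.31914115 -0.72357221 -2.17803431] 0.013130077714721904
[]
[([237.0, 264.0, 114.0, 111.0], 0.41)]
```

Weight fell by 1.9 N, which matches six balls. Next: set the scoop back where it stood.

Run:
```python
from pour import *
q=np.load('scoop.npy');y=q[2];cx=np.array([np.cos(y),np.sin(y)]);g=q[:2]+.062*cx;o=rpy([*cx,0],[0,0,-1])
arm.servo_line(*pose(.9,.03,.08),velocity=.15)
arm.servo_line([.62,.16,.37],pose(0,0,0)[1],velocity=.2)
arm.servo_line([.60,.0,.37],velocity=.25)
arm.servo_line([*g,.35],o,velocity=.25)
p=snap('wrist');print('balls in scoop?',[(np.round(d['extent'],0).tolist(),round(d['score'],2)) for d in spotter.spot_in(p,'ball1_center')])
arm.servo_line([*g,.06],velocity=.2)
print('touch',arm.servo_line([*g,.036],velocity=.02,threshold=3))
s=status.observe();print(s['t'],s['position'],s['ft_force'])
hand.gripper_to(.088,20)
arm.servo_line([*g,.16],velocity=.15)
import pickle
arm.move_ptp([.49,-.25,.34],[3.1416,0,1.5]);arm.pause(.2)
p=snap('wrist');pickle.dump(p,open('w3.pkl','wb'));save(p,'w3.png')
for t in ['scoop','scoop_grip','ball1_center','coupling_a','tape_brown']: print(t,[(np.round(d['extent'],0).tolist(),round(d['score'],2)) for d in spotter.spot_in(p,t)][:7])
print(status.observe()['t'])
p0=pickle.load(open('w2.pkl','rb'))
d=np.abs(p['img'].astype(int)-p0['img']).max(2)[60:235,110:400]; ys,xs=np.where(d>50); print(len(xs), np.percentile(xs+110,[0,5,50,95,100]),np.percentile(ys+60,[0,5,50,95,100]))
```

```text
balls in scoop? []
touch True
30.95 [ 0.55376331 -0.33820014  0.03996949] [-0.97406933  0.10686023  4.81551616]
scoop [([253.0, 207.0, 117.0, 71.0], 0.93), ([214.0, 107.0, 47.0, 102.0], 0.93)]
scoop_grip [([217.0, 110.0, 46.0, 97.0], 0.9), ([250.0, 209.0, 116.0, 71.0], 0.86)]
ball1_center []
coupling_a [([364.0, 183.0, 39.0, 42.0], 0.75)]
tape_brown [([356.0, 109.0, 82.0, 75.0], 0.96)]
34.7667
1192 [156. 232. 256. 287. 388.] [ 60.   102.   199.   221.45 234.  ]
```

The scoop stands where it was, with no ball left in it and nothing else moved. Now a closer look at the index arm to measure its angle.

```bash
cat > idx.py <<'E'
from h import *
F=np.load('fit.npy');H=F[:3];c,s=np.cos(F[3]),np.sin(F[3]);X=np.array([c,s,0]);Y=np.array([-s,c,0]);Z=np.array([0,0,1.])
def plane(p,u,off):
    o,v=ray(p,u);Q=o+v*(((H+off*Y-o)@Y)/(v@Y));return np.array([(Q-H)@X,(Q-H)@Z])
def lineang(p,mask,off,name):
    r,cc=np.where(mask); P=np.array([plane(p,(a,b),off) for a,b in zip(cc,r)],float)
    d=np.linalg.norm(P,axis=1); P=P[(d>.018)&(d<.062)]
    if len(P)<10: print(name,'few',len(P));return
    for _ in range(2):
        m=P.mean(0);v=np.linalg.svd(P-m)[2][0]; v*=-np.sign(v[0]); n=np.array([-v[1],v[0]]); e=(P-m)@n; P=P[np.abs(e)<max(2*e.std(),.001)]
    print(name,len(P),'iq',round(.42+np.arctan2(v[1],-v[0]),4),'line offset from hinge mm',round(1e3*(m@n),1),'perp sd mm',round(1e3*e.std(),2), 'mean',m.round(4), 'iq from centroid',round(.42+np.arctan2(m[1],-m[0]),4))
def measure(p,tag):
    for d in spotter.trace(p,'index')[:2]: print(d['score'],np.round(d['extent'])); lineang(p,d['mask'],.046,tag+' trace')
    g=p['img'].max(2); m=np.zeros(g.shape,bool)
    for a in np.linspace(.02,.062,60):
        for t in np.linspace(-.15,.15,31):
            q=.42-(F[4]+t); u=proj(p,H+.046*Y+a*(-np.cos(q)*X-np.sin(q)*Z)).round().astype(int); m[u[1],u[0]]=g[u[1],u[0]]<85
    lineang(p,m,.046,tag+' dark')
E
python3 - <<'E'
from idx import *
import pickle
a=.6;T=lambda a:rpy([0,np.cos(a),-np.sin(a)],[0,-np.sin(a),-np.cos(a)])
arm.move_ptp([.46,.0,.42],T(0.)); arm.move_ptp([.465,.38,.36],T(.6)); arm.move_ptp([.465,.335,.235],T(.9)); arm.pause(.3)
p=snap('wrist');pickle.dump(p,open('w4.pkl','wb'));save(p,'w4.png')
print(status.observe()['t'],status.observe()['position'],'tip at',proj(p,H+.046*Y+.072*(-np.cos(.42-F[4])*X-np.sin(.42-F[4])*Z)),'knob',proj(p,H+.049*Y))
for t in ('gate_grip','index_tip'): print(t,[(np.round(d['extent'],0).tolist(),round(d['score'],2)) for d in spotter.spot_in(p,t)][:3])
measure(p,'w4')
# dark blob: knob location and tab
g=p['img'].max(2); n,lab,st,ce=cv2.connectedComponentsWithStats((g<60).astype(np.uint8)); print([(st[i].tolist(),ce[i].round(1).tolist()) for i in range(1,n) if 60<st[i,4]<6000])
w0=pickle.load(open('w.pkl','rb'))[0]
g=w0['img'].max(2);m=np.zeros(g.shape,bool)
for aa in np.linspace(.02,.062,60):
    for t in np.linspace(-.15,.15,31):
        q=.42-(F[4]+t); u=proj(w0,H+.046*Y+aa*(-np.cos(q)*X-np.sin(q)*Z)).round().astype(int); m[u[1],u[0]]=g[u[1],u[0]]<85
lineang(w0,m,.046,'w0 dark')
E
```

```text
38.2167 [0.46515429 0.33513203 0.23595351] tip at [219.32938152 199.83711261] knob [293.21357406 174.33979158]
gate_grip [([238.0, 172.0, 119.0, 71.0], 0.94)]
index_tip [([262.0, 185.0, 82.0, 41.0], 0.69)]
0.88 [261. 183.  77.  36.]
w4 trace 303 iq 0.7506 line offset from hinge mm 0.2 perp sd mm 1.82 mean [-0.0377  0.0128] iq from centroid 0.7468
0.24 [236. 172. 124.  68.]
w4 trace 832 iq -0.1861 line offset from hinge mm -21.3 perp sd mm 5.44 mean [-0.0303  0.005 ] iq from centroid 0.5824
w4 dark 239 iq 0.7408 line offset from hinge mm -0.2 perp sd mm 1.48 mean [-0.0383  0.013 ] iq from centroid 0.7469
[([469, 77, 43, 29, 120], [487.4, 87.3]), ([456, 107, 20, 34, 65], [468.1, 123.5]), ([376, 119, 32, 11, 206], [389.9, 124.5]), ([185, 155, 30, 40, 561], [197.9, 174.3]), ([10, 167, 17, 16, 96], [18.8, 173.4]), ([282, 166, 19, 19, 270], [291.3, 174.9]), ([278, 207, 10, 17, 119], [282.7, 215.3]), ([244, 222, 20, 11, 115], [254.9, 227.0]), ([190, 226, 50, 6, 216], [213.5, 228.5]), ([279, 239, 19, 15, 188], [288.2, 246.9]), ([204, 242, 46, 30, 616], [226.9, 256.6])]
w0 dark 132 iq 0.7438 line offset from hinge mm -0.2 perp sd mm 1.42 mean [-0.0393  0.0134] iq from centroid 0.7481
```

Index setting measured: 0.745, with the line-angle fits from two views agreeing within 0.01. Now grip the tab and check IK along the arc before moving.

```bash
cat > gate.py <<'E'
from idx import *
B=.15;SG=-1
def gpose(t,off=.026,back=0.):
    q=.42-t; d=-np.cos(q)*X-np.sin(q)*Z; n=-np.sin(q)*X+np.cos(q)*Z
    b=q+B; up=-np.sin(b)*X+np.cos(b)*Z      # tool axis backwards
    G=H+.104*d+off*n; tx=SG*(np.cos(b)*X+np.sin(b)*Z)
    return G-up*(.019-back), rpy(tx,-up)
E
python3 - <<'E'
import gate
from gate import *
import pickle
p=pickle.load(open('w4.pkl','rb'))
d=-np.cos(.42)*X-np.sin(.42)*Z; n=-np.sin(.42)*X+np.cos(.42)*Z
P=np.array([proj(p,H+(.104+a)*d+b*Y+h*n) for a in(-.007,.007) for b in(-.01,.01) for h in(0,.039)]);print('tab pred box',P.min(0),P.max(0),'obs [185,155]-[215,195]')
for gate.SG in (1,-1):
    for t in (0,.4,.76): print(gate.SG,t,np.round(solve_ik(*gpose(t)),2) if solve_ik(*gpose(t)) is not None else None, np.round(gpose(t)[0],3))
E
```

```text
tab pred box [182.23408012 153.82738901] [213.31606453 195.09026195] obs [185,155]-[215,195]
1 0 None [0.414 0.163 0.111]
1 0.4 [ 0.11  0.23  1.84 -0.    0.91  1.58] [0.408 0.163 0.151]
1 0.76 [0.11 0.34 1.55 0.   1.45 1.58] [0.417 0.164 0.186]
-1 0 None [0.414 0.163 0.111]
-1 0.4 [ 0.11  0.23  1.84 -0.    0.91 -1.56] [0.408 0.163 0.151]
-1 0.76 [ 0.11  0.34  1.55  0.    1.45 -1.56] [0.417 0.164 0.186]
```

Run:
```python
import gate
from gate import *
f=lambda q:None if q is None else np.round(q[1:5],2).tolist()
for gate.B in (.1,0.,-.1,-.2,-.3,-.42):
    print(gate.B,[f(solve_ik(*gpose(*a))) for a in ((0,),(0,.026,.08),(.2,),(.745,))])
```

```text
0.1 [[0.25, 2.12, -0.02, 0.25], [0.04, 2.08, -0.01, 0.5], [0.22, 1.96, -0.0, 0.64], [0.35, 1.53, 0.0, 1.48]]
0.0 [[0.25, 2.05, -0.01, 0.41], [0.06, 2.0, -0.01, 0.66], [0.24, 1.9, -0.0, 0.77], [0.39, 1.49, 0.0, 1.59]]
-0.1 [[0.27, 1.99, -0.01, 0.56], [0.09, 1.92, -0.0, 0.81], [0.27, 1.85, -0.0, 0.91], [0.43, 1.44, 0.0, 1.69]]
-0.2 [[0.28, 1.93, -0.0, 0.71], [0.13, 1.84, -0.0, 0.95], [0.3, 1.79, -0.0, 1.03], [0.48, 1.4, 0.0, 1.79]]
-0.3 [[0.31, 1.87, -0.0, 0.84], [0.17, 1.77, -0.0, 1.08], [0.34, 1.73, 0.0, 1.15], [0.52, 1.36, 0.0, 1.88]]
-0.42 [[0.34, 1.8, 0.0, 0.99], [0.23, 1.68, 0.0, 1.23], [0.38, 1.67, 0.0, 1.29], [0.57, 1.32, 0.0, 1.99]]
```

```bash
sed -i 's/^B=.15/B=0./' gate.py
python3 - <<'E'
from gate import *
hand.gripper_to(.05,20)
P=lambda *a:(gpose(*a)[0]+.001*X,gpose(*a)[1])
s=status.observe();arm.servo_line(s['position']+np.array([-.03,.06,.15]),velocity=.25)
x,o=P(0,.024,.16);print(x)
arm.move_ptp(x,o)
arm.servo_line(P(0,.024,.05)[0],velocity=.15)
print('contact',arm.servo_line(P(0,.024)[0],velocity=.04,threshold=8))
s=status.observe();print(s['t'],s['position']-P(0,.024)[0],s['ft_force'])
hand.gripper_to(0,60)
s=status.observe();print(s['t'],'width',s['width'],s['gripper_force'],s['ft_force'],s['position']-P(0,.024)[0])
E
```

```text
[0.34862554 0.15682175 0.25364726]
contact False
43.75 [3.74558780e-05 5.18910958e-06 2.04351211e-04] [ 0.5455982  -0.18378263  0.34846568]
44.2083 width 0.030011524387814136 60.006147623062134 [  0.82190769 -24.97950352   1.3114687 ] [ 2.29657678e-04 -1.81742110e-03 -1.44865051e-05]
```

The fingers stopped at 30 mm with a −y push on the tool, so the tab sits about 5 mm further to −y than fitted. I'll open, shift and re-close.

Run:
```python
from gate import *
hand.gripper_to(.05,20)
x=gpose(0,.024)[0]+.001*X-.005*Y
arm.servo_line(x,velocity=.05)
hand.gripper_to(0,15)
s=status.observe();print(s['t'],'width',s['width'],s['gripper_force'],s['ft_force'],(s['position']-x)@Y)
```

```text
45.4667 width 0.03131959190488118 14.990469496697187 [-0.56959123 27.08374537 -1.76657974] 0.0020836305587132
```

Run:
```python
from gate import *
x=gpose(0,.024)[0]+.001*X-.0027*Y
def st(m):
    s=status.observe();print(m,round(s['t'],2),'w',round(s['width'],4),s['gripper_force'],np.round(s['ft_force'],1),'m',np.round(s['moment'],2),'dy',round((s['position']-x)@Y*1e3,2),np.round(s['tcp_rot'],3),np.round(gpose(0)[1],3))
st('now');arm.pause(.2);st('later')
hand.gripper_to(.05,20);st('open')
arm.servo_line(x,velocity=.05);st('moved')
hand.gripper_to(.02,20);st('to .02')
hand.gripper_to(0,40);st('closed')
p=snap('side');print([(np.round(d['extent'],0).tolist(),round(d['score'],2)) for d in spotter.spot_in(p,'gate_grip')])
```

```text
now 45.47 w 0.0313 14.990469496697187 [-0.6 27.1 -1.8] m [4.03 0.45 1.76] dy -0.22 [ 3.138  0.421 -3.041] [ 3.142  0.42  -3.04 ]
later 45.67 w 0.0315 14.990333821624517 [-1.1 27.  -1.5] m [4.03 0.38 1.72] dy -0.23 [ 3.138  0.421 -3.041] [ 3.142  0.42  -3.04 ]
open 46.12 w 0.0503 0.0 [-0.3  0.4  0.6] m [-0.    0.17  0.02] dy -2.45 [-3.142  0.42  -3.04 ] [ 3.142  0.42  -3.04 ]
moved 46.38 w 0.0499 0.0 [0.3 0.3 0.2] m [ 0.04  0.21 -0.01] dy 0.09 [ 3.142  0.42  -3.04 ] [ 3.142  0.42  -3.04 ]
to .02 46.79 w 0.0312 19.997619688510895 [-0.   4.2 -0. ] m [0.71 0.25 0.34] dy 0.24 [ 3.141  0.42  -3.04 ] [ 3.142  0.42  -3.04 ]
closed 47.01 w 0.0307 39.99704718589783 [-0.1  6.1 -0.5] m [0.82 0.25 0.36] dy 0.25 [ 3.141  0.42  -3.04 ] [ 3.142  0.42  -3.04 ]
[([231.0, 254.0, 31.0, 31.0], 0.59)]
```

The grip is firm and now centred, though on about 30 mm rather than 20 mm. A small trial lift will show whether it is the gate: about 3 N is expected.

Run:
```python
from gate import *
hand.gripper_to(0,60)
off=.001*X-.0023*Y
x0=status.observe()['position']
for t in (.03,.06,.1):
    a=gpose(t,.024);arm.servo_line(a[0]+off,a[1],velocity=.04)
    s=status.observe();print(t,round(s['t'],2),'w',round(s['width'],4),np.round(s['ft_force'],1),'m',np.round(s['moment'],2),np.round((s['position']-a[0]-off)*1e3,1))
p=snap('side');import pickle;pickle.dump(p,open('s5.pkl','wb'));
for t in('gate','gate_grip'): print([(np.round(d['extent'],0).tolist(),round(d['score'],2)) for d in spotter.spot_in(p,t)])
```

```text
0.03 47.58 w 0.0301 [ 1.2  1.4 -2.2] m [0.16 0.15 0.07] [ 0.  -0.  -0.1]
0.06 47.83 w 0.0299 [-0.  -0.3 -0.1] m [0.01 0.22 0.04] [-0.  -0.1 -0.1]
0.1 48.08 w 0.0302 [-4.1 -1.7  5.5] m [-0.14  0.46  0.01] [-0.1 -0.1 -0. ]
[([231.0, 251.0, 33.0, 24.0], 0.56)]
[]
```

Run:
```python
from gate import *
import pickle
off=.001*X-.0023*Y
p1=snap('wrist')
for t in (.13,.16,.2):
    a=gpose(t,.024);arm.servo_line(a[0]+off,a[1],velocity=.04)
    s=status.observe();print(t,round(s['t'],2),'w',round(s['width'],4),np.round(s['ft_force'],1),'m',np.round(s['moment'],2),np.round((s['position']-a[0]-off)*1e3,1))
p2=snap('wrist');pickle.dump((p1,p2),open('w6.pkl','wb'))
g1,g2=[cv2.cvtColor(p['img'],cv2.COLOR_RGB2GRAY) for p in(p1,p2)]
c=cv2.goodFeaturesToTrack(g1,120,.01,8);n,st,e=cv2.calcOpticalFlowPyrLK(g1,g2,c,None,winSize=(15,15))
fl=(n-c)[:,0];
for a,b,ok in sorted(zip(c[:,0].round().tolist(),fl.round(1).tolist(),st[:,0])):
    if ok and 100<a[0]<420: print([int(v) for v in a],np.round(b,1).tolist(),end=' ')
d1=-np.cos(.32)*X-np.sin(.32)*Z;n1=-np.sin(.32)*X+np.cos(.32)*Z
print('\nexpected p1: lip front corners',[proj(p1,H+.13*d1+y*Y).round() for y in(-.043,.039)],'tab top',proj(p1,H+.104*d1-.0023*Y+.039*n1),'tab base',proj(p1,H+.111*d1-.0023*Y))
for t in('gate','carton'): print(t,[(np.round(d['extent'],0).tolist(),round(d['score'],2)) for p in(p1,p2) for d in spotter.spot_in(p,t)[:2]])
```

```text
0.13 48.52 w 0.0301 [ 0.5 -1.5 -4.4] m [-0.17  0.26 -0.  ] [-0.1 -0.1 -0.5]
0.16 48.77 w 0.0302 [ 1.1 -1.5 -5.1] m [-0.32  0.27 -0.07] [-0.2 -0.1 -0.4]
0.2 49.02 w 0.0295 [-0.5 -1.2 -5.9] m [-0.37  0.35 -0.  ] [-0.2 -0.1 -0.4]
[107, 197] [8.7, -0.3] [123, 6] [15.2, 15.4] [157, 174] [5.8, 4.1] [166, 205] [1.0, -0.4] [167, 5] [7.0, 15.7] [170, 239] [1.9, 18.4] [171, 276] [0.1, -0.1] [172, 37] [4.8, 7.2] [174, 63] [10.5, 21.7] [175, 185] [3.3, 9.4] [178, 92] [8.5, 34.5] [181, 195] [4.6, -1.9] [182, 205] [4.3, -0.3] [183, 119] [5.0, 9.9] [184, 143] [4.0, 9.0] [184, 187] [0.0, 6.4] [186, 381] [0.1, 0.0] [190, 174] [3.4, 3.9] [192, 158] [4.0, 4.8] [192, 239] [-10.0, 17.0] [192, 346] [0.0, 0.0] [194, 145] [3.0, 9.3] [197, 187] [6.0, 2.4] [199, 224] [2.3, -6.9] [203, 217] [2.4, -8.1] [204, 38] [12.6, 25.3] [204, 236] [0.1, -0.1] [205, 73] [0.7, 35.2] [206, 85] [1.4, 31.7] [209, 100] [-5.1, 8.8] [212, 112] [7.8, 13.8] [214, 312] [0.1, -0.1] [215, 126] [6.8, 4.1] [215, 141] [1.8, 9.1] [216, 30] [9.8, 26.9] [217, 237] [-0.2, -0.1] [227, 274] [-0.1, 0.4] [230, 187] [-62.7, 20.8] [231, 306] [0.1,
[... 586 characters left out ...]
.4, 21.9] [322, 196] [-4.4, -3.5] [322, 257] [1.7, 2.8] [323, 204] [-4.4, -0.3] [330, 271] [-0.1, -0.1] [331, 249] [-1.1, 6.2] [347, 215] [-2.9, 10.8] [349, 177] [30.9, -24.8] [354, 193] [-3.7, 9.5] [360, 171] [-9.7, 6.9] [361, 211] [-3.6, 10.5] [366, 182] [-3.5, 5.5] [371, 219] [-3.5, 10.9] [372, 271] [2.4, -0.1] [375, 186] [-1.2, 3.6] [387, 221] [-3.6, 10.8] [418, 273] [-0.1, -0.0] 
expected p1: lip front corners [array([166., 201.]), array([334., 201.])] tab top [249.08588485 295.30447213] tab base [249.5180157  235.78233646]
gate [([250.0, 285.0, 169.0, 194.0], 0.57), ([253.0, 284.0, 171.0, 194.0], 0.66)]
carton [([250.0, 100.0, 411.0, 197.0], 0.73), ([252.0, 100.0, 356.0, 197.0], 0.96)]
```

The gate follows the tool: its box is fixed in the wrist picture at columns 166–335, as predicted, and the spring pulls down at 5–6 N. I'll keep lifting to the mark.

Run:
```python
from gate import *
import pickle
off=.001*X-.0023*Y
for t in (.27,.34,.41,.48,.55,.62,.68,.72,.745):
    a=gpose(t,.024);arm.servo_line(a[0]+off,a[1],velocity=.05)
    s=status.observe();print(t,round(s['t'],2),'w',round(s['width'],4),np.round(s['ft_force'],1),'my',np.round(s['moment'][1],2),np.round((s['position']-a[0]-off)*1e3,1),round(s['tcp_rot'][1],3))
p=snap('wrist');pickle.dump(p,open('w7.pkl','wb'));save(p,'w7.png')
print('gate',[(np.round(d['extent'],1).tolist(),round(d['score'],2)) for d in spotter.spot_in(p,'gate')[:2]])
for T in (.65,.7,.745,.8):
    q=.42-T;d=-np.cos(q)*X-np.sin(q)*Z;print(T,[proj(p,H+.13*d+y*Y-.0023*Y).round(1) for y in(-.041,.041)])
# balls in carton: bright/round detection
print('ball',[(np.round(d['extent'],1).tolist(),round(d['score'],2)) for d in spotter.spot_in(p,'ball1_center')])
C=H-.19*X;print('index tip in wrist',proj(p,H+.046*Y+.072*(-np.cos(-.325)*X-np.sin(-.325)*Z)))
g=cv2.cvtColor(p['img'],cv2.COLOR_RGB2GRAY)
for c in (185,215,290,310): print(c,g[150:260:2,c].tolist())
q=snap('side');save(q,'s7.png');pickle.dump(q,open('s7.pkl','wb'));r=snap('scene');save(r,'sc7.png');pickle.dump(r,open('sc7.pkl','wb'))
for z in(q,r):
    for t in('ball1_center','gate','index','index_tip'): print(t,[(np.round(d['extent'],1).tolist(),round(d['score'],2)) for d in spotter.spot_in(z,t)[:7]])
```

```text
0.27 49.57 w 0.0301 [-2.4 -2.  -5.2] my 0.53 [-0.3 -0.1 -0.3] 0.15
0.34 49.86 w 0.0301 [-2.  -3.9 -5.7] my 0.59 [-0.4 -0.1 -0.4] 0.079
0.41 50.15 w 0.0301 [-4.3 -3.5 -5.1] my 0.57 [-0.5 -0.1 -0.5] 0.009
0.48 50.44 w 0.0301 [-3.8 -2.7 -6.6] my 0.59 [-0.6 -0.1 -0.6] -0.061
0.55 50.73 w 0.0302 [-5.  -3.1 -5.8] my 0.64 [-0.7 -0.1 -0.7] -0.131
0.62 51.02 w 0.0301 [-5.9 -3.8 -5.4] my 0.77 [-0.8 -0.1 -0.8] -0.201
0.68 51.3 w 0.03 [-7.3 -3.4 -5.6] my 0.78 [-0.8 -0.1 -0.8] -0.262
0.72 51.55 w 0.0304 [-7.3 -3.3 -5.7] my 0.8 [-0.8 -0.1 -0.7] -0.302
0.745 51.8 w 0.0298 [-7.6 -3.4 -5.4] my 0.69 [-0.9 -0.1 -0.7] -0.326
gate [([251.2, 283.8, 169.7, 190.0], 0.79)]
0.65 [array([171.4, 194.1]), array([327.9, 194.4])]
0.7 [array([168.4, 197.6]), array([330.8, 197.8])]
0.745 [array([165.6, 201.5]), array([333.5, 201.7])]
0.8 [array([161.9, 207.3]), array([337. , 207.6])]
ball [([264.4, 134.6, 21.1, 23.4], 0.75), ([220.1, 171.4, 23.5, 20.1], 0.64)]
index tip in wrist [337.5280796  300.37435951]
185 [59, 63, 60, 61, 59, 62, 61, 59, 57, 61, 62, 62, 56, 57, 63, 60, 61, 64, 62, 64, 61, 60, 62, 63, 64, 63, 65
[... 462 characters left out ...]
216, 217, 219, 154, 120, 124, 118, 121, 124, 126, 127, 128, 125, 124, 127, 114, 98, 91, 115, 135, 137, 139, 136, 133, 136, 135, 136, 133, 132, 136, 132, 133, 133, 131, 61, 23, 17, 22, 20, 21, 18, 19, 19, 23, 16]
310 [223, 224, 225, 222, 217, 220, 219, 212, 211, 218, 217, 219, 206, 119, 119, 122, 118, 118, 120, 115, 117, 99, 92, 92, 93, 90, 90, 96, 114, 130, 135, 134, 135, 135, 135, 135, 135, 135, 135, 139, 135, 136, 134, 134, 126, 79, 31, 22, 26, 22, 19, 26, 27, 21, 20]
ball1_center []
gate [([248.0, 254.4, 31.4, 29.7], 0.75)]
index []
index_tip [([218.2, 256.6, 20.9, 7.7], 0.64)]
ball1_center [([318.1, 237.1, 35.1, 34.3], 0.61)]
gate [([194.8, 148.6, 54.4, 31.9], 0.9)]
index []
index_tip []
```

Run:
```python
from gate import *
import pickle
from scipy.optimize import least_squares
w0,w1=pickle.load(open('w.pkl','rb'));w4=pickle.load(open('w4.pkl','rb'));p1,p2=pickle.load(open('w6.pkl','rb'));p7=pickle.load(open('w7.pkl','rb'))
def edge(t,y,L=.13,h=0): q=.42-t;d=-np.cos(q)*X-np.sin(q)*Z;n=-np.sin(q)*X+np.cos(q)*Z;return H+L*d+h*n+(y-.0023)*Y
print('w1 corners pred',[proj(w1,edge(0,y)).round(1) for y in(.041,-.041)],'obs',(205,158.3),(215,209))
# front edge row in wrist images, sub-pixel, by strongest vertical gradient in rows 196..214
def row(p,c):
    g=cv2.GaussianBlur(cv2.cvtColor(p['img'],cv2.COLOR_RGB2GRAY),(0,0),1).astype(float)[190:216,c-2:c+3].mean(1);d=np.abs(np.diff(g));i=d.argmax();w=d[max(i-2,0):i+3];return round(190.5+(np.arange(max(i-2,0),max(i-2,0)+len(w))*w).sum()/w.sum(),1)
def cols(p,r):
    g=cv2.GaussianBlur(cv2.cvtColor(p['img'],cv2.COLOR_RGB2GRAY),(0,0),.7).astype(float)[r-1:r+2].mean(0);d=np.diff(g);a=150+np.abs(d[150:190]).argmax();b=310+np.abs(d[310:350]).argmax();return a,b
for n,p,t in(('p1',p1,.1),('p2',p2,.2),('p7',p7,.745)):
    print(n,'front row',[row(p,c) for c in(185,200,215,230,270,290,310)],'pred',proj(p,edge(t,0)).round(1),'per +.05rad',(proj(p,edge(t+.05,0))-proj(p,edge(t,0))).round(1),'per +2mm L',(proj(p,edge(t,0,.132))-proj(p,edge(t,0))).round(1),'side cols at 212',cols(p,212),cols(p,225))
# same front edge in w1 at mid line columns at shut: gate/carton transition along chute x through y=+-.025
for w,nm in((w1,'w1'),(w4,'w4'),(w0,'w0')):
  for y in(.03,-.028):
    L=np.arange(.110,.150,.0005);im=cv2.GaussianBlur(w['img'],(0,0),.7).astype(float)
    uv=np.array([proj(w,edge(0,y,l)) for l in L],np.float32)
    v=cv2.remap(im.astype(np.float32),uv[:,:1],uv[:,1:],cv2.INTER_LINEAR)[:,0];s=np.abs(np.diff(v[:,0]-v[:,2]))+np.abs(np.diff(v.sum(1)))/3
    print(nm,y,'edge at L=',L[s.argmax()].round(4),'px/mm',round(np.linalg.norm(uv[-1]-uv[0])/40,2))
```

```text
w1 corners pred [array([202.7, 157.7]), array([214.1, 209. ])] obs (205, 158.3) (215, 209)
p1 front row [np.float64(191.3), np.float64(206.7), np.float64(206.8), np.float64(206.7), np.float64(206.5), np.float64(206.3), np.float64(206.3)] pred [249.5 200.7] per +.05rad [-0.1  5.3] per +2mm L [-0.  -3.9] side cols at 212 (np.int64(166), np.int64(335)) (np.int64(167), np.int64(334))
p2 front row [np.float64(204.6), np.float64(207.3), np.float64(206.7), np.float64(206.6), np.float64(206.4), np.float64(206.2), np.float64(205.9)] pred [249.5 201.1] per +.05rad [-0.1  5.3] per +2mm L [-0.  -3.9] side cols at 212 (np.int64(166), np.int64(349)) (np.int64(167), np.int64(345))
p7 front row [np.float64(206.4), np.float64(206.4), np.float64(206.5), np.float64(206.4), np.float64(205.9), np.float64(206.3), np.float64(205.8)] pred [249.5 201.6] per +.05rad [-0.1  5.3] per +2mm L [-0.  -3.9] side cols at 212 (np.int64(166), np.int64(334)) (np.int64(167), np.int64(334))
w1 0.03 edge at L= 0.1295 px/mm 0.56
w1 -0.028 edge at L= 0.129 px/mm 0.55
w4 0.03 edge at L= 0.133 px/mm 0.84
w4 -0.028 edge at L= 0.1275 px/mm 0.74
w0 0.03 edge at L= 0.1295 px/mm 0.66
w0 -0.028 edge at L= 0.127 px/mm 0.61
```

The gate stays rigid with the tool (front edge at row 206 in all three wrist pictures) and sits at 0.74–0.76, at the mark. Now check that all the balls reached the carton.

Run:
```python
from gate import *
arm.pause(1.5)
s=status.observe();print(s['t'],s['width'],np.round(s['ft_force'],1),s['position'],s['tcp_rot'][1])
p=snap('wrist');save(p,'w8.png')
for t in ('ball1_center','carton'):print(t,[(np.round(d['extent'],0).tolist(),round(d['score'],2)) for d in spotter.spot_in(p,t)])
d=spotter.trace(p,'ball1_center');print([(np.round(e['extent']).tolist(),round(e['score'],2)) for e in d])
hsv=cv2.cvtColor(p['img'],cv2.COLOR_RGB2HSV)
cen=H-.215*X # carton about
print('carton corners px',[proj(p,H+(-.13-dx)*X+dy*Y-np.array([0,0,.1454-.02])).round() for dx in(0,.1) for dy in(-.06,.06)])
m=((hsv[:,:,1]<45)).astype(np.uint8);m[203:]=0;m[:60]=0;m[:,:150]=0;m[:,350:]=0
n,l,st,ce=cv2.connectedComponentsWithStats(m);print([st[i].tolist() for i in range(1,n) if st[i,4]>40])
# coarse text map
for r in range(70,206,6): print(r,''.join('#' if hsv[r:r+6,c:c+5,1].mean()<50 else ('.' if hsv[r:r+6,c:c+5,2].mean()>90 else ',') for c in range(130,370,5)))
```

```text
53.95 0.03033403381975475 [-6.5 -3.4 -5.6] [0.41293138 0.16104071 0.18262558] -0.3257505493993589
ball1_center [([266.0, 134.0, 18.0, 18.0], 0.69)]
carton [([252.0, 148.0, 212.0, 152.0], 0.92), ([253.0, 224.0, 213.0, 316.0], 0.41)]
[([266.0, 133.0, 20.0, 20.0], 0.8)]
carton corners px [array([192., 188.]), array([313., 188.]), array([193.,  88.]), array([313.,  88.])]
[[150, 60, 169, 47, 2343], [325, 60, 25, 42, 629], [201, 116, 20, 19, 298], [279, 117, 19, 19, 284], [256, 123, 19, 19, 281], [235, 155, 19, 19, 278], [189, 162, 40, 19, 576], [188, 188, 128, 15, 1737]]
70 #########...............................########
76 #########..............................#########
82 ##########.............................#########
88 ##########...............................#######
94 ##########...............................#######
100 ###...####....................................##
106 ###...........................................##
112 ###........,..................................##
118 ###........,...###............###.............##
124 ###........,..####........###.####............##
130 ###........,...##........####..##.............##
136 ###........,..............##..................##
142 ###........,..................................##
148 ###........,..................................##
154 ###........,..........##......................##
160 ###........,.........####.....................##
166 ###........,###.####.###......................##
172 ###........,###.####..........................##
178 ###........,.........................,........##
184 ###........,.........................,........##
190 ###........,.#######################.,........##
196 ###........,#########################,.........#
202 ###........##########################..........#
```

Six ball-sized blobs (19 px, about 285 px² each) lie in the carton, and the gate is held at the mark.

```bash
python3 -c "
from rig import sign_off; print(sign_off())"
```

```text
the job is handed in; nothing more can be done
None
```

I handed the job in at about 54 s. All six balls are in the carton, the scoop is back upright where it stood, and the arm is still holding the gate at about 0.745 rad, which is my camera reading of the index arm (good to about 0.02 rad).

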